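# Put the check weights back after testing the parcel scale

## Task

The parcel scale has just been checked with all four steel check weights stacked on its platform. Take the stack down and put every weight back, upright and fully seated, in the well of the wooden case that was made for its size. Set each weight down gently; never drop one or let it fall.

Things in the scene. Friction and masses are not known exactly. Their poses are not given: they have to be found in the camera images.
- scale: the parcel scale: grey housing 235 x 200 mm with a sloping black control panel along its -x edge and a black square platform (165 x 190 mm) whose flat top is 45 mm above the bench. Fixed. Origin at the centre of the underside; the platform's centre is 32 mm to +x of it.
- weight_500: the largest of the four check weights, 500 g: a plain upright steel cylinder 50 mm in diameter and 32 mm tall, flat top and bottom. At the start it stands directly on the scale's platform, at the bottom of the stack, roughly centred. Loose. Origin at the centre of its underside, z up its axis.
- weight_200: the second largest of the four check weights, 200 g: a plain upright steel cylinder 38 mm in diameter and 22 mm tall, flat top and bottom. At the start it stands on the largest weight, roughly centred. Loose. Origin at the centre of its underside, z up its axis.
- weight_100: the third largest of the four check weights, 100 g: a plain upright steel cylinder 30 mm in diameter and 18 mm tall, flat top and bottom. At the start it stands on the second largest weight, roughly centred. Loose. Origin at the centre of its underside, z up its axis.
- weight_50: the smallest of the four check weights, 50 g: a plain upright steel cylinder 22 mm in diameter and 17 mm tall, flat top and bottom. At the start it stands on top of the stack, roughly centred. Loose. Origin at the centre of its underside, z up its axis.
- case_500: the largest of the four open wooden cases, fixed, for the 500 g weight: a square block 84 x 84 mm, 20 mm high, with one round well in the middle of its top, 56 mm wide and 12 mm deep (floor 8 mm above the bench), the mouth widened by a 4 mm chamfer. The seated weight stands 20 mm proud. Origin at the centre of the underside, on the well's axis; z up.
- case_200: the second largest of the four open wooden cases, fixed, for the 200 g weight: a square block 70 x 70 mm, 16 mm high, with one round well in the middle of its top, 44 mm wide and 9 mm deep (floor 7 mm above the bench), the mouth widened by a 4 mm chamfer. The seated weight stands 13 mm proud. Origin at the centre of the underside, on the well's axis; z up.
- case_100: the third largest of the four open wooden cases, fixed, for the 100 g weight: a square block 62 x 62 mm, 14 mm high, with one round well in the middle of its top, 36 mm wide and 7 mm deep (floor 7 mm above the bench), the mouth widened by a 4 mm chamfer. The seated weight stands 11 mm proud. Origin at the centre of the underside, on the well's axis; z up.
- case_50: the smallest of the four open wooden cases, fixed, for the 50 g weight: a square block 56 x 56 mm, 12 mm high, with one round well in the middle of its top, 28 mm wide and 6 mm deep (floor 6 mm above the bench), the mouth widened by a 4 mm chamfer. The seated weight stands 11 mm proud. Origin at the centre of the underside, on the well's axis; z up.

How it is judged:
By the outcome, as a careful person would: the job done as asked, in the order asked, and still so for the second after the job is handed in, with the robot touching nothing.
It also fails if it takes over 96 s, if anything falls off the work surface, if the arm or the gripper's body presses on something with over 40 N, if the wrist force passes 120 N, or if a joint passes its speed limit or range.

## Robot

A 6-joint arm with a two-finger parallel gripper is mounted at the origin on a cart in front of the work surface, level with it; the furniture and walls round the work are solid. World frame = base frame: x ahead of the robot, y to its left, z up, the work surface at z = 0. Lengths are in mm, angles in rad, forces in N, time in s.
With the tool pointing down it reaches from about 275 to 750 mm from the base axis. Payload 10.2 kg.
Tool frame: the origin (TCP) lies at the very end of the fingers, on their centre line; the grasp point (between the pads) lies 19 mm behind it; z points along the fingers, y is the line along which they close (so a half turn about z gives the same grasp; the last joint's range is limited). The gripper opens to 85 mm and grips with 20 to 120 N. Pads are 22 mm wide; open, the fingers measure 114 mm over their backs; the gripper's body (76 mm by 85 mm) begins 54 mm behind the grasp point. The pads swing forward as they close: fully open they stand 13 mm farther back than shut.
Start: joints at [-0.223, 0.313, 1.498, -0, 1.331, -0.223], TCP at [525.006, -0.013, 231.294] pointing down, gripper open.
Joint ranges: [-2.94, 2.94], [-0.97, 2.17], [0.19, 2.56], [-1.23, 4.37], [0.02, 3.11], [-2.88, 2.88]. Speed limits (rad/s): [2.39, 2.39, 3.01, 3.14, 3.14, 3.14].

## Interface

Orientations are given as a unit quaternion [w, x, y, z].
In Python, from rig import * gives the robot as it stands. The module is installed in compiled form; this text tells all that it offers.
- The arm moves only by the shell command python3 -m crank 'ROWS' [FORCE]. ROWS is JSON, a list that holds one entry, the list of rows, each a list of 7 numbers: the shift along the tool's x, y, z in units of 25 mm (1.0 is 25 mm), then the turn, a rotation vector about the tool's x, y, z in units of 8 degrees (1.0 is 8 degrees), then the finger opening in mm, from 0 to 85.4. A call has exactly 8 rows; each row shifts and turns the commanded pose from where the row before left it, along the tool's axes as they then stand; what a row does not reach is not made up. A row lasts 1/10 s, in which the tool goes at most 50 mm and 8.59 degrees, less where a joint would pass 70% of its speed; a pose out of reach is approached as far as the arm can. A call is refused whole if a number of a shift passes 1 or a number of a turn 1, either way. A call with a gripper value outside its range is refused whole. The fingers move at their own pace and stop on an object; FORCE is the grip in N (left out, the last holds). Time passes only in rows, so rows that do not move let the fingers close, or fill a call up. It gives the time, the measured TCP pose, the force, the opening and the grip force at its end, in the units of the state.
- sense(): the state, without advancing time (a new reading comes with each control period).
- capture(name): name is "scene" or "side" or "wrist"; returns the picture (480x640x3 uint8, blue, green, red); there is no depth.
- camera_model(name): a dict with "fx", "fy", "cx", "cy" (pixels), "world_from_camera" (4x4, takes a point from camera to world coordinates); the wrist camera has in their place "T_tool_cam" (4x4, takes a point from camera to tool coordinates, whose origin is the TCP and whose axes are the flange's). Camera axes: x right, y up, looking along -z (the intrinsics and any distortion apply to the point x, -y, -z); pixel columns grow to the right and rows downward; lengths in mm; the calibration is good to about 2 mm. A picture is of the moment at which its call begins: read the wrist's pose just before it. camera_model takes no time and is no camera call.
- finish_job(): hands the job in; it is judged then, once.
The state is a dict: "time_s": time; "joints": joint angles; "dq": joint speeds; "tau": joint torques, N m; "eef_pos": TCP position; "ee_rot": TCP orientation; "force": force on the tool from outside, world axes, zero at the start; "wrist_torque": the same for the moment, N m; "grip_width": opening from 0.0 (shut) to 1.0 (fully open); "grip_force": force on a finger pad.
Only numpy, scipy, OpenCV 4.12 (cv2) and the standard library are available. Lean on these libraries where they do the work, as an engineer would, in place of code of your own. Each camera call takes 0.05 s, during which the arm holds its last target. There are 200 camera calls.

## Working session

There is one attempt and no reset: what is moved stays moved. The work goes in short steps, Python scripts to look and compute and a shell command to move; the robot and the scene stay as the last step left them, time stands still between calls to the robot, and variables do not carry over. Pictures are saved under pics/ and viewed, at most 14 in all, crops included, and the job is handed in when it is done.

```bash
mkdir -p pics; python3 - <<'E'
from rig import *
import cv2,numpy as np
s=sense();print({k:np.round(v,3) for k,v in s.items()})
for n in("scene","side","wrist"):
    cv2.imwrite(f"pics/{n}0.png",capture(n));m=camera_model(n);print(n,{k:np.round(v,4).tolist() for k,v in m.items()})
a=[cv2.imread(f"pics/{n}0.png") for n in("scene","side","wrist")]
E
```

```text
{'time_s': np.float64(0.0), 'joints': array([-0.223,  0.313,  1.498, -0.   ,  1.331, -0.223]), 'dq': array([-0.001, -0.001, -0.   , -0.   , -0.001, -0.003]), 'tau': array([-1.0000e-03, -4.1226e+01, -2.5974e+01, -0.0000e+00,  4.0000e-03,
       -0.0000e+00]), 'eef_pos': array([5.24744e+02, 4.00000e-02, 2.30721e+02]), 'ee_rot': array([-0.001,  0.707,  0.707, -0.   ]), 'force': array([-0.329, -0.486, -0.013]), 'wrist_torque': array([-0.032,  0.013, -0.014]), 'grip_force': np.float64(0.0), 'grip_width': np.float64(0.997)}
scene {'fx': 612.8358, 'fy': 612.8358, 'cx': 310.6118, 'cy': 242.7931, 'world_from_camera': [[-0.6203, 0.3974, -0.6762, -235.8878], [-0.7841, -0.2911, 0.5482, 627.8329], [0.021, 0.8703, 0.4922, 646.579], [0.0, 0.0, 0.0, 1.0]]}
side {'fx': 556.8263, 'fy': 556.8263, 'cx': 322.6814, 'cy': 239.8861, 'world_from_camera': [[0.9966, -0.0337, 0.0751, 623.6946], [0.0808, 0.577, -0.8127, -842.252], [-0.0159, 0.816, 0.5778, 690.6887], [0.0, 0.0, 0.0, 1.0]]}
wrist {'fx': 345.2562, 'fy': 345.2562, 'cx': 320.9819, 'cy': 240.7221, 'T_tool_cam': [[-0.0004, 0.9566, 0.2913, 73.0335], [1.0, 0.0, 0.0013, 0.0845], [0.0012, 0.2913, -0.9566, -142.1888], [0.0, 0.0, 0.0, 1.0]]}
```

View pics/scene0.png

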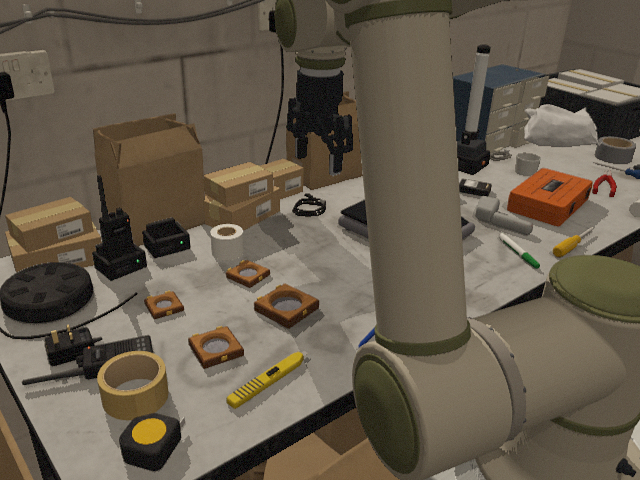

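View pics/side0.png

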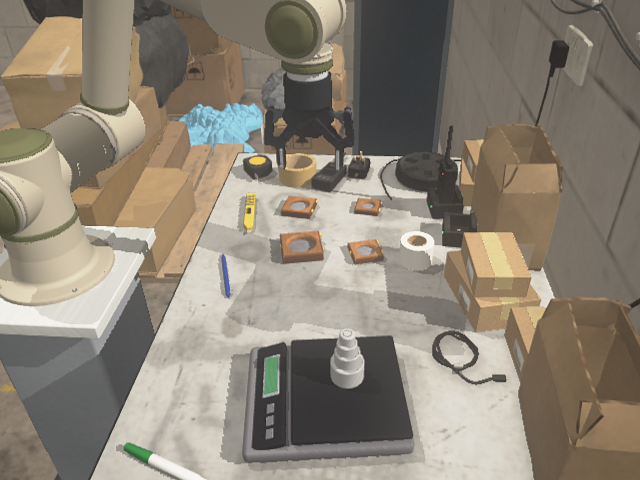

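View pics/wrist0.png

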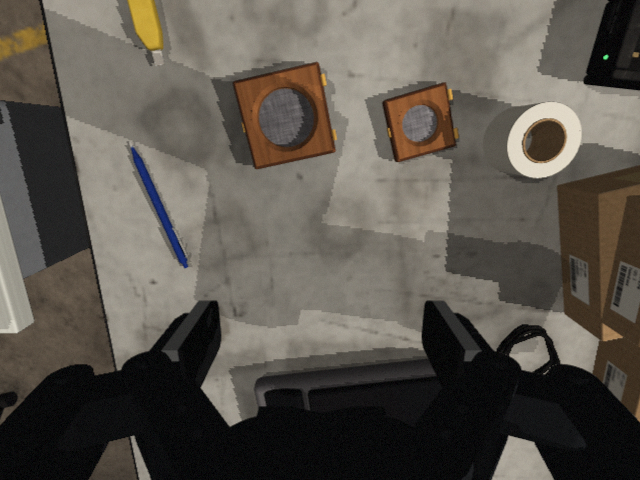

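The scene view shows four orange cases; the stack is hidden behind the arm. In the side view the stack top is at about (348,333), and the cases are near (301,247), (299,207), (366,251) and (368,206). The wrist view shows two cases at (285,118) and (420,122). Next I'll move so the wrist camera sees all four cases and measure them.

```bash
cat > h.py <<'E'
from rig import *
import cv2,numpy as np
from scipy.spatial.transform import Rotation as R
def cam(n):
    m=camera_model(n)
    if n=="wrist":
        s=sense();q=s["ee_rot"];T=np.eye(4);T[:3,:3]=R.from_quat([q[1],q[2],q[3],q[0]]).as_matrix();T[:3,3]=s["eef_pos"];m["W"]=T@np.array(m["T_tool_cam"])
    else: m["W"]=np.array(m["world_from_camera"])
    return m
def ray(m,p):
    d=np.array([(p[0]-m["cx"])/m["fx"],-(p[1]-m["cy"])/m["fy"],-1.]);d=m["W"][:3,:3]@d
    return m["W"][:3,3],d/np.linalg.norm(d)
def plane(m,p,z):
    o,d=ray(m,p);return o+d*(z-o[2])/d[2]
def tri(rs):
    A=sum(np.eye(3)-np.outer(d,d) for o,d in rs);b=sum((np.eye(3)-np.outer(d,d))@o for o,d in rs)
    x=np.linalg.solve(A,b);return x,max(np.linalg.norm(np.cross(x-o,d)) for o,d in rs)
def holes(im,minA=150):
    h=cv2.cvtColor(im,cv2.COLOR_BGR2HSV);k=cv2.inRange(h,(4,110,40),(17,255,255))
    k=cv2.morphologyEx(k,cv2.MORPH_CLOSE,np.ones((3,3)))
    cs,hi=cv2.findContours(k,cv2.RETR_CCOMP,cv2.CHAIN_APPROX_NONE);out=[]
    for c,x in zip(cs,hi[0]):
        if x[3]>=0 and cv2.contourArea(c)>minA and cv2.contourArea(cs[x[3]])<6*cv2.contourArea(c):
            e=cv2.fitEllipse(c);out.append((e,cv2.boundingRect(cs[x[3]]),cv2.contourArea(cs[x[3]])))
    return out
E
python3 - <<'E'
from h import *
for n in("scene","side","wrist"):
    m=cam(n);im=cv2.imread(f"pics/{n}0.png")
    for e,b,a in holes(im):
        if e[1][1]<150:print(n,np.round(e[0]),np.round(e[1]),b,a,np.round(plane(m,e[0],14)))
m=cam("side");print(plane(m,(348,333),134))
E
```

```text
scene [215. 345.] [16. 27.] (189, 327, 55, 42) 1384.5 [461. 255.  14.]
scene [286. 304.] [15. 31.] (254, 284, 65, 44) 1624.0 [486.  95.  14.]
side [365. 250.] [11. 19.] (349, 240, 30, 21) 391.5 [626.  78.  14.]
side [302. 245.] [16. 29.] (281, 232, 42, 25) 789.0 [495.  90.  14.]
wrist [419. 123.] [35. 39.] (384, 83, 74, 79) 3914.0 [621.  85.  14.]
wrist [286. 117.] [56. 60.] (233, 62, 102, 107) 7598.0 [490.  90.  14.]
[ 604.90745498 -281.71758393  134.        ]
```

```bash
python3 -m crank '[[[1,-0.6,-1,0,0,0,85],[1,-0.6,-1,0,0,0,85],[1,0,-1,0,0,0,85],[1,0,0,0,0,0,85],[0.8,0,0,0,0,0,85],[0,0,0,0,0,0,85],[0,0,0,0,0,0,85],[0,0,0,0,0,0,85]]]'; python3 - <<'E'
from h import *
m=cam("wrist");im=capture("wrist");cv2.imwrite("pics/w1.png",im)
for e,b,a in holes(im):print(np.round(e[0]),np.round(e[1]),b,a,np.round(plane(m,e[0],14)))
E
```

```text
time_s: 0.95
eef_pos: [495.1, 119.2, 306.1]
ee_rot: [-0.0, 0.707, 0.707, -0.0]
force: [0.3, 0.2, 1.2]
grip_width: 0.996
grip_force: 0.0
[419. 221.] [26. 29.] (391, 193, 58, 56) 2086.5 [621.  87.  14.]
[317. 217.] [42. 43.] (278, 181, 77, 74) 3989.5 [489.  91.  14.]
[297.  84.] [38. 41.] (264, 47, 67, 73) 3760.0 [467. 249.  14.]
[433.  72.] [24. 27.] (406, 43, 59, 58) 2414.5 [623. 261.  14.]
```

```bash
cat >> h.py <<'E'
def cases(m,im,z=10):
    out=[]
    h=cv2.cvtColor(im,cv2.COLOR_BGR2HSV);k=cv2.inRange(h,(4,110,40),(17,255,255))
    k=cv2.morphologyEx(k,cv2.MORPH_CLOSE,np.ones((3,3)))
    cs,hi=cv2.findContours(k,cv2.RETR_CCOMP,cv2.CHAIN_APPROX_NONE)
    for c,x in zip(cs,hi[0]):
        if x[3]>=0 and cv2.contourArea(c)>150 and cv2.contourArea(cs[x[3]])<6*cv2.contourArea(c):
            e=cv2.fitEllipse(c)
            P=np.array([plane(m,p[0],z)[:2] for p in c],np.float32);f=cv2.fitEllipse(P)
            O=np.array([plane(m,p[0],14)[:2] for p in cs[x[3]]],np.float32);r=cv2.minAreaRect(O)
            out.append((e[0],np.array(f[0]),np.array(f[1]),r))
    return out
E
cp pics/w1.png pics/w1b.png
python3 - <<'E'
from h import *
m=cam("wrist");im=cv2.imread("pics/w1.png");np.savez("v1.npz",W=m["W"])
for e,c,d,r in cases(m,im):print(np.round(e,1),np.round(c,1),np.round(d,1),np.round(r[0]),np.round(r[1]),round(r[2]))
E
python3 -m crank '[[[1,1,0,0,0,0,85],[1,1,0,0,0,0,85],[1,1,0,0,0,0,85],[0.4,0.2,0,0,0,0,85],[0,0,0,0,0,0,85],[0,0,0,0,0,0,85],[0,0,0,0,0,0,85],[0,0,0,0,0,0,85]]]'; python3 - <<'E'
from h import *
m=cam("wrist");im=capture("wrist");cv2.imwrite("pics/w2.png",im)
A=cases(m,im);
for e,c,d,r in A:print(np.round(e,1),np.round(c,1),np.round(d,1),np.round(r[0]),np.round(r[1]),round(r[2]))
m1=dict(m);m1["W"]=np.load("v1.npz")["W"];B=cases(m1,cv2.imread("pics/w1.png"))
for a in A:
    b=min(B,key=lambda b:np.linalg.norm(b[1]-a[1]));x,r=tri([ray(m,a[0]),ray(m1,b[0])]);print("tri",np.round(x,1),round(r,1))
E
```

```text
[418.7 220.9] [621.9  85.3] [36.1 36.7] [623.  86.] [66. 61.] 16
[316.8 217.5] [489.1  89.8] [55.4 56.3] [490.  90.] [87. 84.] 12
[296.7  84.1] [466.4 249.2] [43.7 44.4] [466. 249.] [69. 71.] 81
[433.   72.4] [624.1 261.6] [27.9 28.5] [624. 261.] [55. 61.] 82
time_s: 1.8
eef_pos: [574.7, 204.2, 306.9]
ee_rot: [0.0, 0.707, 0.707, 0.0]
force: [0.0, -0.3, 0.1]
grip_width: 0.997
grip_force: 0.0
[355.9 280.8] [622.4  85.5] [36.2 36.5] [623.  88.] [66. 63.] 16
[258.9 278.2] [488.8  89.3] [53.9 56.3] [489.  90.] [88. 85.] 12
[233.9 158.5] [466.6 249.8] [44.  44.6] [467. 250.] [69. 72.] 81
[361.8 147.9] [624.6 262.5] [28.4 28.7] [625. 263.] [55. 60.] 82
tri [622.5  85.    8.1] 0.1
tri [489.2  90.7  12. ] 0.1
tri [466.2 249.9   7.9] 0.1
tri [625.1 262.5   6.1] 0.1
```

View pics/w2.png

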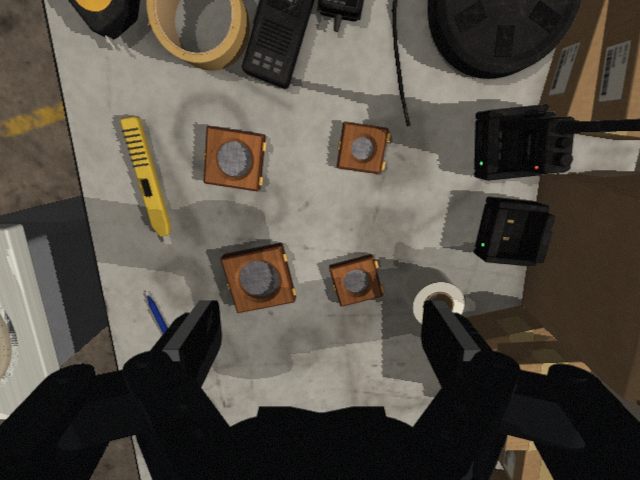

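The four wells match their sizes clearly: 28 mm at (362,148), 44 mm at (234,158), 36 mm at (356,281) and 56 mm at (259,278). Next is the stack.

```bash
python3 -m crank '[[[-1,0.5,0,0,0,0,85],[-1,0.5,0,0,0,0,85],[-1,0.2,0,0,0,0,85],[-1,0,0,0,0,0,85],[-1,0,0,0,0,0,85],[-1,0,0,0,0,0,85],[-1,0,0,0,0,0,85],[-1,0,0,0,0,0,85]]]'>/dev/null; python3 -m crank '[[[-1,0,0,0,0,0,85],[-1,0,0,0,0,0,85],[-1,0,0,0,0,0,85],[-1,0,0,0,0,0,85],[-1,0,0,0,0,0,85],[-1,0,0,0,0,0,85],[-1,0,0,0,0,0,85],[-1,0,0,0,0,0,85]]]'>/dev/null
python3 -m crank '[[[-1,0,0,0,0,0,85],[-1,0,0,0,0,0,85],[0,0,0,0,0,0,85],[0,0,0,0,0,0,85],[0,0,0,0,0,0,85],[0,0,0,0,0,0,85],[0,0,0,0,0,0,85],[0,0,0,0,0,0,85]]]'; python3 - <<'E'
from h import *
m=cam("wrist");im=capture("wrist");cv2.imwrite("pics/s1.png",im);np.savez("s1.npz",W=m["W"])
E
python3 -m crank '[[[-1,0.8,0,0,0,0,85],[-1,0.8,0,0,0,0,85],[-1,0,0,0,0,0,85],[0,0,0,0,0,0,85],[0,0,0,0,0,0,85],[0,0,0,0,0,0,85],[0,0,0,0,0,0,85],[0,0,0,0,0,0,85]]]'; python3 - <<'E'
from h import *
m=cam("wrist");im=capture("wrist");cv2.imwrite("pics/s2.png",im);np.savez("s2.npz",W=m["W"])
a=cv2.imread("pics/s1.png");p,q=plane(m,(0,0),0)[:2],0
w=np.hstack([cv2.resize(x[60:360,180:480],(400,400),interpolation=cv2.INTER_CUBIC) for x in (a,im)]);cv2.imwrite("pics/s12.png",w)
E
```

```text
time_s: 4.25
eef_pos: [605.1, -244.6, 306.4]
ee_rot: [0.0, 0.707, 0.707, 0.0]
force: [-0.9, -0.1, 0.3]
grip_width: 0.993
grip_force: 0.0
time_s: 5.1
eef_pos: [645.1, -319.2, 306.9]
ee_rot: [0.0, 0.707, 0.707, 0.0]
force: [-0.2, -0.4, -1.3]
grip_width: 0.998
grip_force: 0.0
```

View pics/s12.png

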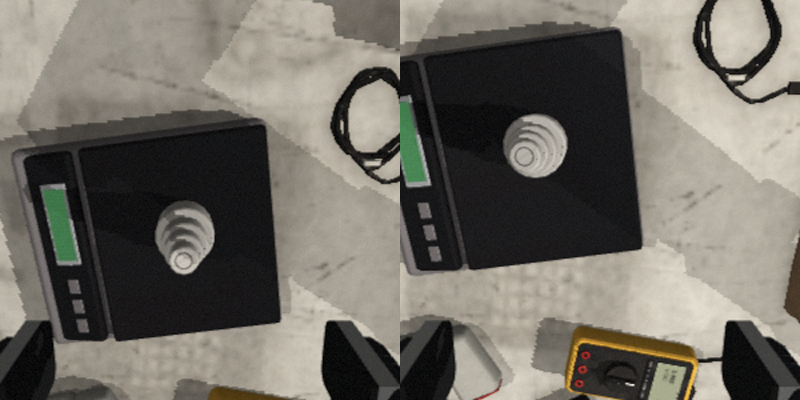

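The picture shows the stack on the platform, with its top disc at about (316,256) in view 1 and (273,177) in view 2. I'll zoom in to separate the layers.

```bash
python3 - <<'E'
from h import *
w=[]
for f,c in(("s1",(318,238)),("s2",(281,169))):
    im=cv2.imread(f"pics/{f}.png");x,y=c
    w.append(cv2.resize(im[y-30:y+30,x-25:x+25],(400,480),interpolation=cv2.INTER_CUBIC))
cv2.imwrite("pics/z.png",np.hstack(w))
E
```

```text
(no output)
```

View pics/z.png

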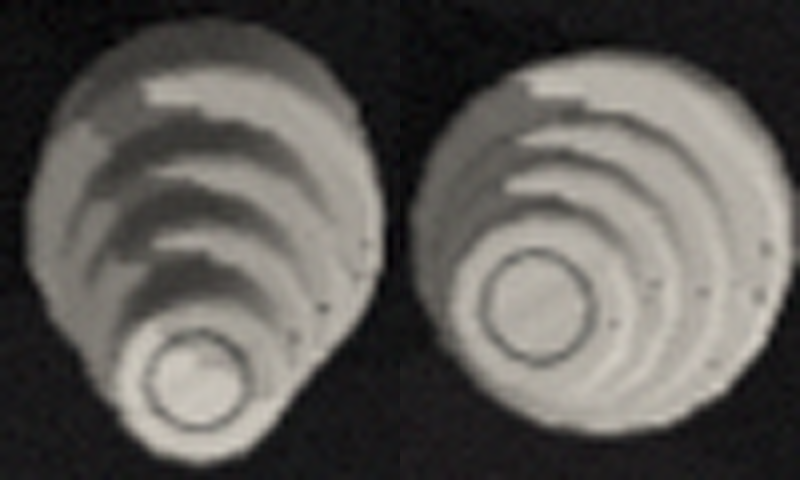

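```bash
python3 - <<'E'
from h import *
m=cam("wrist");ms=[]
for f in("s1","s2"):
    k=dict(m);k["W"]=np.load(f+".npz")["W"];ms.append(k)
P=[(317.4,255.1),(272.7,176.9)]
print(tri([ray(a,p) for a,p in zip(ms,P)]),[np.round(plane(a,p,134),1) for a,p in zip(ms,P)])
# bottom weight outline, view 2: radial extremes at top face z=77 
g=cv2.cvtColor(cv2.imread("pics/s2.png"),cv2.COLOR_BGR2GRAY);k=np.zeros_like(g);k[130:210,240:320]=(g[130:210,240:320]>60)*255
c=max(cv2.findContours(k,0,1)[0],key=cv2.contourArea);Q=np.array([plane(ms[1],p[0],77)[:2] for p in c],np.float32)
print(cv2.minEnclosingCircle(Q),cv2.fitEllipse(Q))
E
```

```text
(array([ 601.23022517, -281.96328394,  133.76059554]), np.float64(0.07750431910377188)) [array([ 601.3, -281.8,  134. ]), array([ 601.2, -282. ,  134. ])]
((602.8748779296875, -280.31854248046875), 25.952781677246094) ((602.7157592773438, -280.4355163574219), (48.76756286621094, 51.083709716796875), 128.05116271972656)
```

```bash
python3 -m crank '[[[0.75,-0.9,0,0,0,0,85],[0.74,-0.86,0.8,0,0,0,60],[0,0,1,0,0,0,50],[0,0,1,0,0,0,45],[0,0,1,0,0,0,45],[0,0,1,0,0,0,45],[0,0,1,0,0,0,45],[0,0,0,0,0,0,45]]]' 40; python3 -c "
from h import *
for i in range(3): print(np.round(sense()['eef_pos'],2))"
```

```text
time_s: 5.95
eef_pos: [599.8, -281.7, 158.0]
ee_rot: [-0.003, 0.707, 0.707, -0.001]
force: [-0.8, -0.9, 0.1]
grip_width: 0.536
grip_force: 0.0
[ 599.77 -281.69  157.99]
[ 599.77 -281.69  157.99]
[ 599.77 -281.69  157.99]
```

```bash
python3 -m crank '[[[0,0,0.4,0,0,0,45],[0,0,0.2,0,0,0,45],[0,0,0,0,0,0,45],[0,0,0,0,0,0,45],[0,0,0,0,0,0,45],[0,0,0,0,0,0,45],[0,0,0,0,0,0,45],[0,0,0,0,0,0,45]]]' 40
```

```text
time_s: 6.75
eef_pos: [601.0, -282.8, 146.4]
ee_rot: [0.0, 0.707, 0.707, 0.0]
force: [0.6, -0.0, 0.8]
grip_width: 0.523
grip_force: 0.0
```

```bash
python3 -m crank '[[[0.03,0,0.5,0,0,0,45],[0,0,0.38,0,0,0,45],[0,0,0,0,0,0,45],[0,0,0,0,0,0,45],[0,0,0,0,0,0,20],[0,0,0,0,0,0,18],[0,0,0,0,0,0,18],[0,0,0,0,0,0,18]]]' 40;  python3 -m crank '[[[0,0,0,0,0,0,18],[0,0,0,0,0,0,18],[0,0,-0.4,0,0,0,18],[0,0,-0.6,0,0,0,18],[0,0,-0.5,0,0,0,18],[0,0,0,0,0,0,18],[0,0,0,0,0,0,18],[0,0,0,0,0,0,18]]]'; python3 - <<'E'
from h import *
im=capture("wrist");s=capture("side")
cv2.imwrite("pics/g1.png",np.hstack([cv2.resize(im[230:480,170:470],(400,334)),cv2.resize(s[230:430,240:480],(400,334))]))
E
```

```text
time_s: 7.55
eef_pos: [601.2, -282.2, 124.9]
ee_rot: [0.001, 0.707, 0.707, 0.0]
force: [-0.6, -0.2, 4.0]
grip_width: 0.23
grip_force: 39.1
time_s: 8.35
eef_pos: [600.7, -281.8, 160.9]
ee_rot: [-0.001, 0.707, 0.707, -0.0]
force: [-0.1, 0.9, -0.1]
grip_width: 0.231
grip_force: 39.1
```

View pics/g1.png

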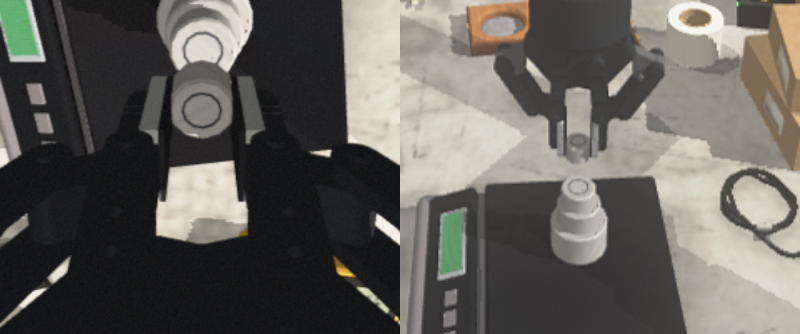

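The 50 g weight is held between the pads, and the 100 g weight is still on the stack. Next I'll carry the 50 g to its case.

```bash
python3 -m crank '[[[0.5,0.1,0,0,0,0,18],[1,0.1,0,0,0,0,18],[1,0.1,0,0,0,0,18],[1,0.1,0,0,0,0,18],[1,0.1,0,0,0,0,18],[1,0.1,0,0,0,0,18],[1,0.1,0,0,0,0,18],[1,0.1,0,0,0,0,18]]]' >/dev/null;python3 -m crank '[[[1,0.1,0,0,0,0,18],[1,0.06,0,0,0,0,18],[1,0,0,0,0,0,18],[1,0,0,0,0,0,18],[1,0,0,0,0,0,18],[1,0,0,0,0,0,18],[1,0,0,0,0,0,18],[1,0,0,0,0,0,18]]]'>/dev/null;python3 -m crank '[[[1,0,0,0,0,0,18],[1,0,0,0,0,0,18],[1,0,0,0,0,0,18],[1,0,0,0,0,0,18],[1,0,0,0,0,0,18],[1,0,0,0,0,0,18],[0.3,0,0,0,0,0,18],[0,0,0,0,0,0,18]]]'; python3 -m crank '[[[0,0,1,0,0,0,18],[0,0,1,0,0,0,18],[0,0,1,0,0,0,18],[0,0,1,0,0,0,18],[0,0,0.5,0,0,0,18],[0,0,0.2,0,0,0,18],[0,0,0,0,0,0,18],[0,0,0,0,0,0,18]]]'
```

```text
time_s: 10.85
eef_pos: [624.4, 264.1, 161.5]
ee_rot: [-0.0, 0.706, 0.708, -0.0]
force: [-0.0, 0.1, -0.2]
grip_width: 0.233
grip_force: 39.1
time_s: 11.65
eef_pos: [625.7, 263.0, 45.7]
ee_rot: [0.001, 0.707, 0.707, 0.001]
force: [-0.5, -0.6, 1.0]
grip_width: 0.229
grip_force: 39.2
```

```bash
python3 -m crank '[[[-0.02,-0.03,0.5,0,0,0,18],[0,0,0.4,0,0,0,18],[0,0,0.15,0,0,0,18],[0,0,0.1,0,0,0,18],[0,0,0.04,0,0,0,18],[0,0,0,0,0,0,18],[0,0,0,0,0,0,18],[0,0,0,0,0,0,18]]]';python3 -m crank '[[[0,0,0.02,0,0,0,18],[0,0,0.02,0,0,0,18],[0,0,0.02,0,0,0,18],[0,0,0.02,0,0,0,18],[0,0,0,0,0,0,18],[0,0,0,0,0,0,18],[0,0,0,0,0,0,18],[0,0,0,0,0,0,18]]]'; python3 - <<'E'
from h import *
im=capture("wrist");s=capture("scene")
cv2.imwrite("pics/p1.png",np.hstack([cv2.resize(im[230:480,170:470],(400,334)),cv2.resize(s[230:380,100:280],(400,334))]))
E
```

```text
time_s: 12.45
eef_pos: [624.4, 262.5, 14.8]
ee_rot: [0.0, 0.707, 0.707, 0.0]
force: [0.5, 0.5, -0.9]
grip_width: 0.232
grip_force: 39.2
time_s: 13.25
eef_pos: [624.4, 262.5, 13.8]
ee_rot: [0.0, 0.707, 0.707, 0.0]
force: [-4.2, -1.5, 9.6]
grip_width: 0.233
grip_force: 40.0
```

View pics/p1.png

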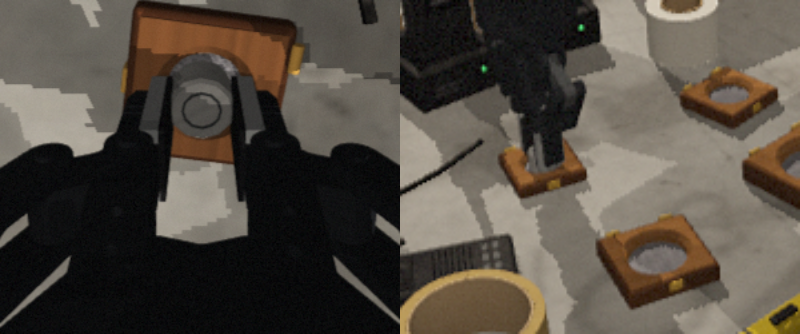

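The weight is down in the 50 g well, and the contact force at the predicted height fits that. Now I'll release it and check.

```bash
python3 -m crank '[[[0,0,0,0,0,0,24],[0,0,0,0,0,0,28],[0,0,0,0,0,0,34],[0,0,0,0,0,0,38],[0,0,-0.3,0,0,0,38],[0,0,-0.7,0,0,0,38],[-0.2,0,-1,0,0,0,45],[-0.8,0,-1,0,0,0,45]]]';python3 -m crank '[[[-1,0,-1,0,0,0,45],[-1,-0.1,-1,0,0,0,45],[-1,-0.1,-1,0,0,0,45],[-0.5,-0.1,-0.5,0,0,0,45],[0,0,0,0,0,0,45],[0,0,0,0,0,0,45],[0,0,0,0,0,0,45],[0,0,0,0,0,0,45]]]'; python3 - <<'E'
from h import *
m=cam("wrist");im=capture("wrist");cv2.imwrite("pics/q1.png",im)
print(np.round(m["W"][:3,3]))
cv2.imwrite("pics/q1c.png",cv2.resize(im[80:320,200:520],(640,480)))
E
```

```text
time_s: 14.15
eef_pos: [624.0, 238.5, 88.7]
ee_rot: [-0.0, 0.706, 0.708, 0.0]
force: [0.8, 0.5, 0.3]
grip_width: 0.527
grip_force: 0.0
time_s: 14.95
eef_pos: [616.4, 150.9, 173.8]
ee_rot: [-0.001, 0.707, 0.707, -0.001]
force: [-0.6, 0.8, -0.4]
grip_width: 0.527
grip_force: 0.0
[617. 224. 316.]
```

View pics/q1c.png

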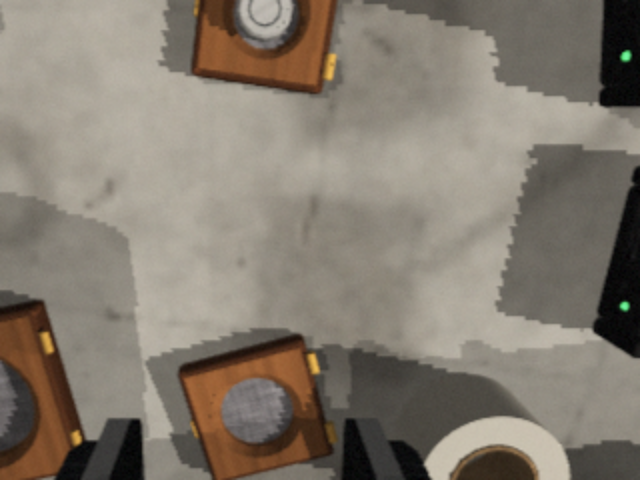

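The 50 g weight sits centred in its well at crop (266,10). Now back to the stack for the 100 g.

```bash
python3 -m crank '[[[-1,0,-0.5,0,0,0,60],[-1,0,-0.5,0,0,0,60],[-1,0,-0.5,0,0,0,60],[-1,0,-0.5,0,0,0,60],[-1,0,0,0,0,0,60],[-1,0,0,0,0,0,60],[-1,0,0,0,0,0,60],[-1,0,0,0,0,0,60]]]'>/dev/null;python3 -m crank '[[[-1,0,0,0,0,0,60],[-1,0,0,0,0,0,60],[-1,0,0,0,0,0,60],[-1,0,0,0,0,0,60],[-1,0,0,0,0,0,60],[-1,0,0,0,0,0,60],[-1,0,0,0,0,0,60],[-1,0,0,0,0,0,60]]]'>/dev/null; python3 -m crank '[[[-1,0,0,0,0,0,60],[-0.6,0,0,0,0,0,60],[0,0,0,0,0,0,60],[0,0,0,0,0,0,60],[0,0,0,0,0,0,60],[0,0,0,0,0,0,60],[0,0,0,0,0,0,60],[0,0,0,0,0,0,60]]]'
python3 - <<'E'
from h import *
m=cam("wrist");im=capture("wrist");cv2.imwrite("pics/t1.png",im);np.savez("t1.npz",W=m["W"])
W=m["W"];p=W[:3,:3].T@(np.array([601,-282,117])-W[:3,3]);u=int(m["cx"]+m["fx"]*p[0]/-p[2]);v=int(m["cy"]+m["fy"]*p[1]/p[2]);print(u,v)
cv2.imwrite("pics/t1c.png",cv2.resize(im[v-50:v+30,u-40:u+40],(560,560),interpolation=cv2.INTER_CUBIC))
E
```

```text
time_s: 17.4
eef_pos: [616.8, -289.6, 225.2]
ee_rot: [0.0, 0.707, 0.707, 0.0]
force: [0.1, 0.6, 0.3]
grip_width: 0.704
grip_force: 0.0
300 226
```

View pics/t1c.png

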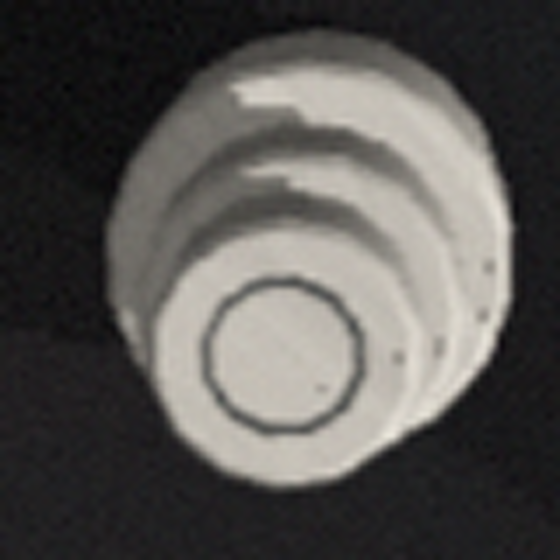

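The 100 g ring centre is at (300.1,226.3), about world (601,-282). I'll move above it, take a second picture on the way down for height, and grasp.

```bash
cat >> h.py <<'E'
def ring(im,m,g,dia):
    """dark engraved circle on a disc's top near world point g"""
    W=m["W"];p=W[:3,:3].T@(np.array(g)-W[:3,3]);u=m["cx"]+m["fx"]*p[0]/-p[2];v=m["cy"]+m["fy"]*p[1]/p[2]
    r=int(dia/2*m["fx"]/-p[2]*1.1)+4;u0,v0=int(u)-r,int(v)-r
    c=cv2.cvtColor(im[v0:v0+2*r,u0:u0+2*r],cv2.COLOR_BGR2GRAY);c=cv2.resize(c,None,fx=8,fy=8,interpolation=cv2.INTER_CUBIC)
    b=cv2.adaptiveThreshold(cv2.GaussianBlur(c,(9,9),0),255,0,cv2.THRESH_BINARY,61,4)
    best=[]
    for k in cv2.findContours(b,cv2.RETR_LIST,cv2.CHAIN_APPROX_NONE)[0]:
        if len(k)<60: continue
        (x,y),(a,d),_=cv2.fitEllipse(k);A=cv2.contourArea(k)
        if a/d>.8 and abs(A/(np.pi*a*d/4)-1)<.06:
            px=((x+.5)/8-.5+u0,(y+.5)/8-.5+v0);best.append((px,(a+d)/16))
    return (u,v),best
E
python3 -m crank '[[[0.3,-0.63,0.4,0,0,0,60],[0,0,0.8,0,0,0,50],[0,0,0.8,0,0,0,45],[0,0,0.6,0,0,0,45],[0,0,0.3,0,0,0,45],[0,0,0,0,0,0,45],[0,0,0,0,0,0,45],[0,0,0,0,0,0,45]]]'
python3 - <<'E'
from h import *
m=cam("wrist");im=capture("wrist");cv2.imwrite("pics/t2.png",im);np.savez("t2.npz",W=m["W"])
m1=dict(m);m1["W"]=np.load("t1.npz")["W"];im1=cv2.imread("pics/t1.png")
print("open",sense()["eef_pos"]);g=(601,-282,117)
a=ring(im1,m1,g,30);b=ring(im,m,g,30);print(a,b)
for q in b[1]:print(plane(m,q[0],117),tri([ray(m,q[0]),ray(m1,(300.1,226.3))]))
E
```

```text
time_s: 18.25
eef_pos: [601.4, -282.7, 153.6]
ee_rot: [0.001, 0.707, 0.707, 0.0]
force: [0.5, -0.1, -0.6]
grip_width: 0.522
grip_force: 0.0
open [ 601.30123075 -282.71749575  153.47967481]
((np.float64(300.148906720745), np.float64(226.8773606527021)), [((299.9407424926758, 226.42771530151367), 19.120816230773926), ((299.9952964782715, 226.42171096801758), 24.1372013092041)]) ((np.float64(320.532835438098), np.float64(271.3894952495656)), [((320.405704498291, 270.6266441345215), 25.82871150970459), ((320.4049186706543, 270.58163833618164), 31.29889965057373)])
[ 600.92966638 -281.54408225  117.        ] (array([ 600.94473599, -281.60563957,  116.82805557]), np.float64(0.016950826337201616))
[ 600.92925312 -281.51720605  117.        ] (array([ 600.9394428 , -281.6440585 ,  116.67156911]), np.float64(0.011877180850505117))
```

```bash
python3 -m crank '[[[0.03,0,0.8,0,0,0,45],[0,0,0.7,0,0,0,45],[0,0,0.34,0,0,0,45],[0,0,0,0,0,0,45],[0,0,0,0,0,0,30],[0,0,0,0,0,0,26],[0,0,0,0,0,0,26],[0,0,0,0,0,0,26]]]' 40;  python3 -m crank '[[[0,0,0,0,0,0,26],[0,0,0,0,0,0,26],[0,0,-0.3,0,0,0,26],[0,0,-0.6,0,0,0,26],[0,0,-1,0,0,0,26],[0.3,0,-0.6,0,0,0,26],[0.8,0.1,0,0,0,0,26],[1,0.1,0,0,0,0,26]]]';python3 -m crank '[[[1,0.1,0,0,0,0,26],[1,0.1,0,0,0,0,26],[1,0.1,0,0,0,0,26],[1,0.1,0,0,0,0,26],[1,0.1,0,0,0,0,26],[1,0.1,0,0,0,0,26],[1,0.05,0,0,0,0,26],[1,0,0,0,0,0,26]]]'>/dev/null
python3 -m crank '[[[1,0,0,0,0,0,26],[1,0,0,0,0,0,26],[1,0,0,0,0,0,26],[1,0,0,0,0,0,26],[0.6,0,0,0,0,0,26],[0,0,0,0,0,0,26],[0,0,0,0,0,0,26],[0,0,0,0,0,0,26]]]'
```

```text
time_s: 19.1
eef_pos: [601.5, -282.1, 107.9]
ee_rot: [0.001, 0.707, 0.707, 0.0]
force: [0.2, 0.2, 6.5]
grip_width: 0.328
grip_force: 39.9
time_s: 19.9
eef_pos: [605.9, -227.8, 168.8]
ee_rot: [-0.0, 0.707, 0.707, 0.0]
force: [0.8, 0.0, -1.5]
grip_width: 0.326
grip_force: 39.5
time_s: 21.5
eef_pos: [622.2, 84.9, 168.9]
ee_rot: [-0.0, 0.707, 0.707, -0.0]
force: [0.3, -0.2, -1.0]
grip_width: 0.324
grip_force: 39.5
```

```bash
python3 -m crank '[[[0,0,0.8,0,0,0,26],[0,0,1,0,0,0,26],[0,0,1,0,0,0,26],[0,0,1,0,0,0,26],[0,0,0.8,0,0,0,26],[0,0,0.4,0,0,0,26],[0,0,0,0,0,0,26],[0,0,0,0,0,0,26]]]'; python3 -m crank '[[[0,0,0.4,0,0,0,26],[0,0,0.4,0,0,0,26],[0,0,0.15,0,0,0,26],[0,0,0.08,0,0,0,26],[0,0,0.03,0,0,0,26],[0,0,0,0,0,0,26],[0,0,0,0,0,0,26],[0,0,0,0,0,0,26]]]';python3 -m crank '[[[0,0,0.02,0,0,0,26],[0,0,0.02,0,0,0,26],[0,0,0.02,0,0,0,26],[0,0,0,0,0,0,26],[0,0,0,0,0,0,26],[0,0,0,0,0,0,26],[0,0,0,0,0,0,26],[0,0,0,0,0,0,26]]]'
```

```text
time_s: 22.3
eef_pos: [622.8, 85.3, 45.0]
ee_rot: [0.001, 0.707, 0.707, 0.0]
force: [-0.7, 0.9, 0.2]
grip_width: 0.326
grip_force: 39.5
time_s: 23.1
eef_pos: [622.4, 85.8, 17.8]
ee_rot: [0.0, 0.707, 0.707, 0.0]
force: [-0.6, -1.0, -0.7]
grip_width: 0.326
grip_force: 39.5
time_s: 23.9
eef_pos: [622.2, 85.7, 16.0]
ee_rot: [-0.0, 0.707, 0.707, -0.0]
force: [-0.2, 1.1, -1.6]
grip_width: 0.322
grip_force: 39.6
```

```bash
python3 -m crank '[[[0,0,0.02,0,0,0,26],[0,0,0,0,0,0,26],[0,0,0.01,0,0,0,26],[0,0,0,0,0,0,26],[0,0,0,0,0,0,26],[0,0,0,0,0,0,26],[0,0,0,0,0,0,26],[0,0,0,0,0,0,26]]]'
```

```text
time_s: 24.7
eef_pos: [622.3, 85.7, 15.9]
ee_rot: [0.0, 0.707, 0.707, 0.0]
force: [-2.9, 0.5, 5.6]
grip_width: 0.324
grip_force: 40.2
```

```bash
python3 -m crank '[[[0,0,0,0,0,0,33],[0,0,0,0,0,0,38],[0,0,0,0,0,0,44],[0,0,0,0,0,0,46],[0,0,-0.3,0,0,0,46],[0,0,-0.7,0,0,0,46],[-0.2,0,-1,0,0,0,46],[-0.8,0,-1,0,0,0,50]]]' >/dev/null;python3 -m crank '[[[-1,0,-1,0,0,0,55],[-1,0,-1,0,0,0,60],[-1,0,-1,0,0,0,60],[-1,0,-1,0,0,0,60],[-0.3,-0.1,-1,0,0,0,60],[0,-0.1,-0.5,0,0,0,60],[0,0,0,0,0,0,60],[0,0,0,0,0,0,60]]]'; python3 - <<'E'
from h import *
m=cam("wrist");im=capture("wrist");cv2.imwrite("pics/q2.png",im)
for g,d in(((622.3,85.3,25),30),((624.6,262.3,23),22)):
    a=ring(im,m,g,d);print(a[0],[(np.round(plane(m,q[0],g[2]),1),round(q[1],1)) for q in a[1]])
E
python3 -m crank '[[[-1,-0.1,0,0,0,0,60],[-1,-0.1,0,0,0,0,60],[-1,-0.1,0,0,0,0,60],[-1,-0.1,0,0,0,0,60],[-1,-0.1,0,0,0,0,60],[-1,-0.1,0,0,0,0,60],[-1,0,0,0,0,0,60],[-1,0,0,0,0,0,60]]]'>/dev/null
python3 -m crank '[[[-1,0,0,0,0,0,60],[-0.8,0,0,0,0,0,60],[0,0,0,0,0,0,60],[0,0,0,0,0,0,60],[0,0,0,0,0,0,60],[0,0,0,0,0,0,60],[0,0,0,0,0,0,60],[0,0,0,0,0,0,60]]]'
python3 - <<'E'
from h import *
m=cam("wrist");im=capture("wrist");cv2.imwrite("pics/t3.png",im);np.savez("t3.npz",W=m["W"])
g=(602,-281,99);a=ring(im,m,g,38);print(a,[plane(m,q[0],99) for q in a[1]])
E
```

```text
time_s: 26.3
eef_pos: [616.9, -45.9, 226.9]
ee_rot: [-0.001, 0.707, 0.707, -0.0]
force: [0.4, 0.8, -0.7]
grip_width: 0.7
grip_force: 0.0
(np.float64(327.68345838315923), np.float64(68.4502407923824)) [(array([622. ,  85.9,  25. ]), 16.7), (array([622. ,  85.9,  25. ]), 21.5), (array([622.5,  85.5,  25. ]), 33.7)]
(np.float64(332.0683870309348), np.float64(-187.40127271740258)) []
time_s: 27.95
eef_pos: [602.3, -291.4, 227.9]
ee_rot: [0.0, 0.707, 0.707, 0.0]
force: [-0.3, 0.3, 0.4]
grip_width: 0.7
grip_force: 0.0
((np.float64(320.8975435189912), np.float64(217.0668319794886)), [((320.1543674468994, 217.71541213989258), 22.922709465026855), ((320.1158084869385, 217.67904472351074), 28.250170707702637), ((323.11507415771484, 214.4331111907959), 50.586259841918945)]) [array([ 601.40218652, -281.5343999 ,   99.        ]), array([ 601.37119115, -281.50443943,   99.        ]), array([ 603.7787428 , -278.83630192,   99.        ])]
```

```bash
python3 -m crank '[[[0.4,-0.04,0.6,0,0,0,60],[0,0,1,0,0,0,58],[0,0,1,0,0,0,55],[0,0,0.9,0,0,0,55],[0,0,0.4,0,0,0,55],[0,0,0,0,0,0,55],[0,0,0,0,0,0,55],[0,0,0,0,0,0,55]]]'
python3 - <<'E'
from h import *
m=cam("wrist");im=capture("wrist");cv2.imwrite("pics/t4.png",im)
m1=dict(m);m1["W"]=np.load("t3.npz")["W"]
g=(601.4,-281.5,99)
b=ring(im,m,g,38)
for q in b[1]:print(plane(m,q[0],99),tri([ray(m,q[0]),ray(m1,(320.13,217.7))]),q[1])
E
```

```text
time_s: 28.8
eef_pos: [601.8, -282.1, 131.8]
ee_rot: [0.001, 0.707, 0.707, 0.0]
force: [-0.0, -0.3, 0.6]
grip_width: 0.639
grip_force: 0.0
[ 601.51991896 -281.33531294   99.        ] (array([ 601.44923045, -281.7560901 ,   97.98820536]), np.float64(0.07041314379894338)) 33.694889068603516
[ 601.51061332 -281.32726904   99.        ] (array([ 601.44445729, -281.7669239 ,   97.94222646]), np.float64(0.0658098202836644)) 39.86106872558594
```

```bash
python3 -m crank '[[[0.02,0,0.8,0,0,0,55],[0,0,0.6,0,0,0,55],[0,0,0.36,0,0,0,55],[0,0,0,0,0,0,55],[0,0,0,0,0,0,38],[0,0,0,0,0,0,34],[0,0,0,0,0,0,34],[0,0,0,0,0,0,34]]]' 50;  python3 -m crank '[[[0,0,0,0,0,0,34],[0,0,0,0,0,0,34],[0,0,-0.3,0,0,0,34],[0,0,-0.6,0,0,0,34],[0,0,-1,0,0,0,34],[0,0,-0.9,0,0,0,34],[0.3,0,-0.2,0,0,0,34],[0.8,-0.2,0,0,0,0,34]]]'; python3 -m crank '[[[1,-0.3,0,0,0,0,34],[1,-0.3,0,0,0,0,34],[1,-0.3,0,0,0,0,34],[1,-0.3,0,0,0,0,34],[1,-0.3,0,0,0,0,34],[1,-0.3,0,0,0,0,34],[1,-0.3,0,0,0,0,34],[1,-0.3,0,0,0,0,34]]]'>/dev/null;python3 -m crank '[[[1,-0.3,0,0,0,0,34],[1,-0.3,0,0,0,0,34],[1,-0.3,0,0,0,0,34],[1,-0.3,0,0,0,0,34],[1,-0.3,0,0,0,0,34],[1,-0.3,0,0,0,0,34],[1,-0.3,0,0,0,0,34],[1,-0.3,0,0,0,0,34]]]'>/dev/null
python3 -m crank '[[[1,-0.3,0,0,0,0,34],[1,-0.1,0,0,0,0,34],[1,0,0,0,0,0,34],[0.8,0,0,0,0,0,34],[0.36,0,0,0,0,0,34],[0,0,0,0,0,0,34],[0,0,0,0,0,0,34],[0,0,0,0,0,0,34]]]'
```

```text
time_s: 29.65
eef_pos: [601.7, -281.6, 87.4]
ee_rot: [0.001, 0.707, 0.707, 0.0]
force: [1.0, 0.3, 5.2]
grip_width: 0.419
grip_force: 50.5
time_s: 30.45
eef_pos: [596.4, -254.3, 162.1]
ee_rot: [0.001, 0.708, 0.707, 0.0]
force: [0.0, 0.5, -1.4]
grip_width: 0.418
grip_force: 50.2
time_s: 32.85
eef_pos: [466.3, 249.4, 161.2]
ee_rot: [-0.0, 0.707, 0.707, -0.0]
force: [1.2, 0.9, -3.1]
grip_width: 0.418
grip_force: 50.3
```

```bash
python3 -m crank '[[[0,0,0.8,0,0,0,34],[0,0,1,0,0,0,34],[0,0,1,0,0,0,34],[0,0,1,0,0,0,34],[0,0,0.6,0,0,0,34],[0,0,0.2,0,0,0,34],[0,0,0,0,0,0,34],[0,0,0,0,0,0,34]]]'; python3 -m crank '[[[0,0,0.4,0,0,0,34],[0,0,0.4,0,0,0,34],[0,0,0.15,0,0,0,34],[0,0,0.07,0,0,0,34],[0,0,0.03,0,0,0,34],[0,0,0,0,0,0,34],[0,0,0,0,0,0,34],[0,0,0,0,0,0,34]]]';python3 -m crank '[[[0,0,0.02,0,0,0,34],[0,0,0.01,0,0,0,34],[0,0,0,0,0,0,34],[0,0,0,0,0,0,34],[0,0,0,0,0,0,34],[0,0,0,0,0,0,34],[0,0,0,0,0,0,34],[0,0,0,0,0,0,34]]]'
```

```text
time_s: 33.65
eef_pos: [466.8, 250.1, 47.2]
ee_rot: [0.0, 0.707, 0.707, 0.001]
force: [-0.9, 0.6, -2.3]
grip_width: 0.422
grip_force: 50.3
time_s: 34.45
eef_pos: [466.4, 250.3, 20.2]
ee_rot: [0.0, 0.707, 0.707, 0.0]
force: [0.3, 0.6, -1.3]
grip_width: 0.416
grip_force: 50.3
time_s: 35.25
eef_pos: [466.3, 250.2, 19.3]
ee_rot: [-0.0, 0.707, 0.707, 0.0]
force: [-0.2, -0.1, -2.6]
grip_width: 0.418
grip_force: 50.3
```

```bash
python3 -m crank '[[[0,0,0.02,0,0,0,34],[0,0,0.02,0,0,0,34],[0,0,0,0,0,0,34],[0,0,0,0,0,0,34],[0,0,0,0,0,0,34],[0,0,0,0,0,0,34],[0,0,0,0,0,0,34],[0,0,0,0,0,0,34]]]';python3 -m crank '[[[0,0,0.02,0,0,0,34],[0,0,0,0,0,0,34],[0,0,0.01,0,0,0,34],[0,0,0,0,0,0,34],[0,0,0,0,0,0,34],[0,0,0,0,0,0,34],[0,0,0,0,0,0,34],[0,0,0,0,0,0,34]]]'
```

```text
time_s: 36.05
eef_pos: [466.2, 250.2, 18.3]
ee_rot: [-0.0, 0.707, 0.707, -0.0]
force: [-0.3, -0.8, -1.6]
grip_width: 0.416
grip_force: 50.3
time_s: 36.85
eef_pos: [466.3, 250.2, 17.6]
ee_rot: [0.0, 0.707, 0.707, 0.0]
force: [-0.6, 0.6, -2.2]
grip_width: 0.417
grip_force: 50.3
```

```bash
python3 -m crank '[[[0,0,0.02,0,0,0,34],[0,0,0,0,0,0,34],[0,0,0,0,0,0,34],[0,0,0,0,0,0,34],[0,0,0,0,0,0,34],[0,0,0,0,0,0,34],[0,0,0,0,0,0,34],[0,0,0,0,0,0,34]]]'
```

```text
time_s: 37.65
eef_pos: [466.3, 250.2, 17.3]
ee_rot: [0.0, 0.707, 0.707, 0.0]
force: [-2.6, -0.8, 6.0]
grip_width: 0.416
grip_force: 50.9
```

```bash
python3 -m crank '[[[0,0,0,0,0,0,42],[0,0,0,0,0,0,48],[0,0,0,0,0,0,54],[0,0,0,0,0,0,54],[0,0,-0.3,0,0,0,54],[0,0,-0.7,0,0,0,54],[-0.2,0,-1,0,0,0,54],[-0.8,0,-1,0,0,0,60]]]' >/dev/null;python3 -m crank '[[[-1,0,-1,0,0,0,65],[-1,0,-1,0,0,0,70],[-1,0.2,-1,0,0,0,70],[-1,0.2,-1,0,0,0,70],[-0.3,0,-1,0,0,0,70],[0,0,-0.4,0,0,0,70],[0,0,0,0,0,0,70],[0,0,0,0,0,0,70]]]'; python3 - <<'E'
from h import *
m=cam("wrist");im=capture("wrist");cv2.imwrite("pics/q3.png",im)
for g,d in(((466.4,249.7,29),38),):
    a=ring(im,m,g,d);print(a[0],[(np.round(plane(m,q[0],g[2]),1),round(q[1],1)) for q in a[1]])
E
python3 -m crank '[[[-1,0.4,0,0,0,0,70],[-1,0.4,0,0,0,0,70],[-1,0.4,0,0,0,0,70],[-1,0.4,0,0,0,0,70],[-1,0.4,0,0,0,0,70],[-1,0.4,0,0,0,0,70],[-1,0.4,0,0,0,0,70],[-1,0.4,0,0,0,0,70]]]'>/dev/null
python3 -m crank '[[[-1,0.4,0,0,0,0,70],[-1,0.4,0,0,0,0,70],[-1,0.4,0,0,0,0,70],[-1,0.4,0,0,0,0,70],[-1,0.2,0,0,0,0,70],[-1,0,0,0,0,0,70],[-1,0,0,0,0,0,70],[-1,0,0,0,0,0,70]]]'>/dev/null
python3 -m crank '[[[-0.3,0,0,0,0,0,70],[0,0,0,0,0,0,70],[0,0,0,0,0,0,70],[0,0,0,0,0,0,70],[0,0,0,0,0,0,70],[0,0,0,0,0,0,70],[0,0,0,0,0,0,70],[0,0,0,0,0,0,70]]]'
python3 - <<'E'
from h import *
m=cam("wrist");im=capture("wrist");cv2.imwrite("pics/t5.png",im);np.savez("t5.npz",W=m["W"])
g=(602.5,-280.5,77);a=ring(im,m,g,50);print(a,[plane(m,q[0],77) for q in a[1]])
E
```

```text
time_s: 39.25
eef_pos: [475.7, 118.3, 226.1]
ee_rot: [-0.001, 0.707, 0.707, -0.001]
force: [-0.3, -0.6, 0.0]
grip_width: 0.824
grip_force: 0.0
(np.float64(311.34786702293013), np.float64(67.17967975062678)) [(array([465.9, 250.1,  29. ]), 22.0), (array([465.9, 250.1,  29. ]), 27.2), (array([466.5, 249.6,  29. ]), 43.9)]
time_s: 41.7
eef_pos: [601.3, -289.6, 227.1]
ee_rot: [0.0, 0.707, 0.707, 0.0]
force: [-0.4, -0.5, -0.5]
grip_width: 0.82
grip_force: 0.0
((np.float64(322.72301272036765), np.float64(212.91235856635808)), [((321.77539825439453, 212.84926223754883), 28.745067596435547), ((321.7819137573242, 212.82382583618164), 34.43881416320801), ((322.25331115722656, 211.19083404541016), 57.599178314208984)]) [array([ 601.6813937 , -280.44438006,   77.        ]), array([ 601.68701263, -280.42196351,   77.        ]), array([ 602.09303622, -278.98489799,   77.        ])]
```

```bash
python3 -m crank '[[[0.37,0.02,0.7,0,0,0,70],[0,0,1,0,0,0,70],[0,0,1,0,0,0,70],[0,0,1,0,0,0,70],[0,0,0.8,0,0,0,70],[0,0,0.3,0,0,0,70],[0,0,0,0,0,0,70],[0,0,0,0,0,0,70]]]'
python3 - <<'E'
from h import *
m=cam("wrist");im=capture("wrist");cv2.imwrite("pics/t6.png",im)
m1=dict(m);m1["W"]=np.load("t5.npz")["W"]
b=ring(im,m,(601.7,-280.4,77),50)
for q in b[1]:print(plane(m,q[0],77),tri([ray(m,q[0]),ray(m1,(321.78,212.84))]),q[1])
E
```

```text
time_s: 42.55
eef_pos: [602.2, -280.8, 108.3]
ee_rot: [0.001, 0.707, 0.707, 0.0]
force: [-0.2, 0.2, -0.4]
grip_width: 0.817
grip_force: 0.0
[ 617.00965067 -295.91196684   77.        ] (array([ 606.57067063, -264.9433765 ,  140.98076609]), np.float64(5.174630656496891)) 3.0624486207962036
[ 601.93830075 -280.21901319   77.        ] (array([ 601.81198902, -280.67753574,   75.90134581]), np.float64(0.12538932837462696)) 45.11073684692383
[ 601.9538611  -275.99589997   77.        ] (array([ 601.82432533, -285.95704731,   51.73203725]), np.float64(0.11043265860869998)) 93.62098693847656
```

```bash
python3 -m crank '[[[0.01,0,0.8,0,0,0,70],[0,0,0.8,0,0,0,70],[0,0,0.34,0,0,0,70],[0,0,0,0,0,0,70],[0,0,0,0,0,0,50],[0,0,0,0,0,0,45],[0,0,0,0,0,0,45],[0,0,0,0,0,0,45]]]' 80;  python3 -m crank '[[[0,0,0,0,0,0,45],[0,0,0,0,0,0,45],[0,0,-0.3,0,0,0,45],[0,0,-0.6,0,0,0,45],[0,0,-1,0,0,0,45],[0,0,-1,0,0,0,45],[0,0,-0.6,0,0,0,45],[0,0,0,0,0,0,45]]]'
```

```text
time_s: 43.4
eef_pos: [602.4, -280.7, 60.6]
ee_rot: [0.001, 0.707, 0.707, 0.0]
force: [-1.9, 0.5, 5.6]
grip_width: 0.552
grip_force: 82.6
time_s: 44.2
eef_pos: [602.6, -280.8, 149.5]
ee_rot: [0.003, 0.707, 0.707, 0.0]
force: [-0.6, -0.7, -4.8]
grip_width: 0.556
grip_force: 83.2
```

```bash
python3 -m crank '[[[0.4,-0.1,0,0,0,0,45],[0.8,-0.3,0,0,0,0,45],[1,-0.4,0,0,0,0,45],[1,-0.4,0,0,0,0,45],[1,-0.4,0,0,0,0,45],[1,-0.4,0,0,0,0,45],[1,-0.4,0,0,0,0,45],[1,-0.4,0,0,0,0,45]]]'>/dev/null;python3 -m crank '[[[1,-0.4,0,0,0,0,45],[1,-0.4,0,0,0,0,45],[1,-0.4,0,0,0,0,45],[1,-0.34,0,0,0,0,45],[1,-0.2,0,0,0,0,45],[1,0,0,0,0,0,45],[1,0,0,0,0,0,45],[0.6,0,0,0,0,0,45]]]'
python3 -m crank '[[[0,0,0,0,0,0,45],[0,0,0,0,0,0,45],[0,0,0.6,0,0,0,45],[0,0,1,0,0,0,45],[0,0,1,0,0,0,45],[0,0,1,0,0,0,45],[0,0,0.3,0,0,0,45],[0,0,0,0,0,0,45]]]'
```

```text
time_s: 45.8
eef_pos: [486.8, 91.8, 145.1]
ee_rot: [-0.001, 0.707, 0.708, -0.001]
force: [0.6, -0.5, -5.6]
grip_width: 0.546
grip_force: 83.4
time_s: 46.6
eef_pos: [487.7, 89.2, 47.9]
ee_rot: [-0.001, 0.707, 0.707, -0.001]
force: [0.7, -0.5, -4.6]
grip_width: 0.548
grip_force: 83.6
```

```bash
python3 -m crank '[[[0.01,0.04,0.3,0,0,0,45],[0,0,0.3,0,0,0,45],[0,0,0.15,0,0,0,45],[0,0,0.08,0,0,0,45],[0,0,0.03,0,0,0,45],[0,0,0,0,0,0,45],[0,0,0,0,0,0,45],[0,0,0,0,0,0,45]]]';python3 -m crank '[[[0,0,0.02,0,0,0,45],[0,0,0.02,0,0,0,45],[0,0,0.02,0,0,0,45],[0,0,0,0,0,0,45],[0,0,0,0,0,0,45],[0,0,0,0,0,0,45],[0,0,0,0,0,0,45],[0,0,0,0,0,0,45]]]'
```

```text
time_s: 47.4
eef_pos: [489.4, 90.0, 27.2]
ee_rot: [0.0, 0.707, 0.707, 0.0]
force: [0.3, -0.5, -5.1]
grip_width: 0.556
grip_force: 83.6
time_s: 48.2
eef_pos: [489.3, 90.0, 25.6]
ee_rot: [0.0, 0.707, 0.707, 0.0]
force: [-0.1, 0.1, -4.0]
grip_width: 0.553
grip_force: 83.6
```

```bash
python3 -m crank '[[[0,0,0.02,0,0,0,45],[0,0,0.02,0,0,0,45],[0,0,0.02,0,0,0,45],[0,0,0,0,0,0,45],[0,0,0,0,0,0,45],[0,0,0,0,0,0,45],[0,0,0,0,0,0,45],[0,0,0,0,0,0,45]]]'
```

```text
time_s: 49.0
eef_pos: [489.3, 90.0, 24.1]
ee_rot: [0.0, 0.707, 0.707, 0.0]
force: [-0.0, 0.9, -6.0]
grip_width: 0.55
grip_force: 83.6
```

```bash
python3 -m crank '[[[0,0,0.02,0,0,0,45],[0,0,0,0,0,0,45],[0,0,0.01,0,0,0,45],[0,0,0,0,0,0,45],[0,0,0,0,0,0,45],[0,0,0,0,0,0,45],[0,0,0,0,0,0,45],[0,0,0,0,0,0,45]]]'
```

```text
time_s: 49.8
eef_pos: [489.3, 90.0, 23.6]
ee_rot: [0.0, 0.707, 0.707, 0.0]
force: [-3.2, 0.7, 6.2]
grip_width: 0.55
grip_force: 84.9
```

```bash
python3 -m crank '[[[0,0,0,0,0,0,54],[0,0,0,0,0,0,60],[0,0,0,0,0,0,66],[0,0,0,0,0,0,68],[0,0,-0.3,0,0,0,68],[0,0,-0.7,0,0,0,68],[0,0,-1,0,0,0,68],[0,0.3,-1,0,0,0,70]]]';python3 -m crank '[[[0,0.8,-1,0,0,0,70],[0,0.8,-1,0,0,0,70],[0,0.4,-1,0,0,0,70],[0,0,-1,0,0,0,70],[0.2,0,-1,0,0,0,70],[0.3,0,-1,0,0,0,70],[0.3,0,-1,0,0,0,70],[0,0,0,0,0,0,70]]]';python3 -m crank '[[[0,0,0,0,0,0,70],[0,0,0,0,0,0,70],[0,0,0,0,0,0,70],[0,0,0,0,0,0,70],[0,0,0,0,0,0,70],[0,0,0,0,0,0,70],[0,0,0,0,0,0,70],[0,0,0,0,0,0,70]]]'; python3 - <<'E'
from h import *
m=cam("wrist");im=capture("wrist");cv2.imwrite("pics/f.png",im)
for g,d in(((489,90,40),50),((466.4,249.7,29),38),((622.3,85.3,25),30),((624.6,262.3,23),22)):
    a=ring(im,m,g,d);print(a[0],[(np.round(plane(m,q[0],g[2]),1),round(q[1],1)) for q in a[1]])
s=capture("scene");cv2.imwrite("pics/fc.png",np.hstack([cv2.resize(im[20:320,200:480],(400,428)),cv2.resize(s[240:390,120:340],(400,428))]))
E
```

```text
time_s: 50.6
eef_pos: [496.2, 90.1, 99.6]
ee_rot: [-0.0, 0.707, 0.707, -0.0]
force: [1.2, -1.0, 0.6]
grip_width: 0.82
grip_force: 0.0
time_s: 51.4
eef_pos: [547.6, 110.7, 277.2]
ee_rot: [0.002, 0.707, 0.707, 0.002]
force: [0.1, 0.1, -0.4]
grip_width: 0.823
grip_force: 0.0
time_s: 52.2
eef_pos: [546.8, 110.0, 273.3]
ee_rot: [0.0, 0.707, 0.707, 0.0]
force: [1.0, -0.3, 0.3]
grip_width: 0.82
grip_force: 0.0
(np.float64(269.7180520478019), np.float64(222.5148985412691)) [(array([488.9,  90.1,  40. ]), 21.7), (array([488.9,  90.1,  40. ]), 26.9), (array([490.5,  91.5,  40. ]), 44.4)]
(np.float64(242.14110854949564), np.float64(66.96401391143505)) [(array([466. , 250.1,  29. ]), 19.1), (array([466. , 250.1,  29. ]), 24.1), (array([467.5, 249.4,  29. ]), 39.6)]
(np.float64(386.2227443863985), np.float64(223.3257867160795)) [(array([621.9,  86. ,  25. ]), 11.6), (array([621.9,  86. ,  25. ]), 16.0), (array([622.1,  86.2,  25. ]), 24.7)]
(np.float64(397.60450855740623), np.float64(54.35666209843933)) [(array([624. , 262.4,  23. ]), 10.2), (array([624.1, 262.3,  23. ]), 14.3), (array([624.2, 262.1,  23. ]), 21.9)]
```

View pics/fc.png

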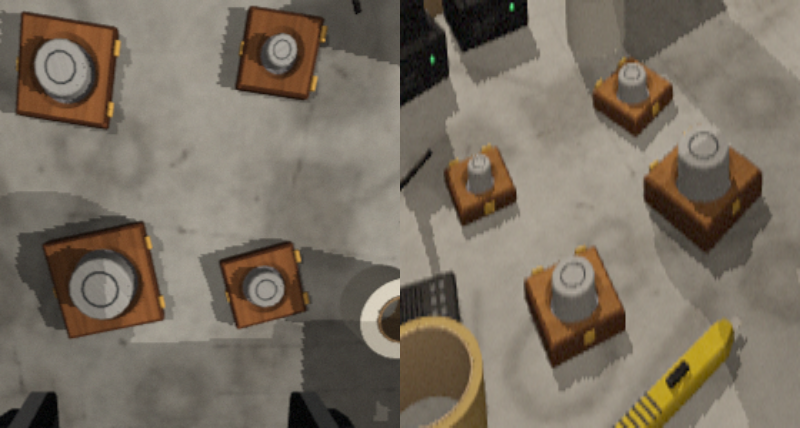

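Wrist and scene views both show all four weights upright and centred in their own wells: 500 at (100,288), 200 at (63,68), 100 at (265,288) and 50 at (282,50). The gripper is clear of everything, so I'll hand in.

```bash
python3 -c "
from rig import *
print(finish_job())"
```

```text
the job is handed in; nothing more can be done
None
```

All four check weights are off the scale and stand upright, each seated in the well made for its size; the last wrist and scene pictures confirm this, and I handed the job in at about 52 s of the 96 s.

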